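# Hold the strainer over the pitcher for pouring

### The arm

A 6-joint arm with a two-finger parallel gripper is mounted at the origin on the work surface. World frame = base frame: x ahead of the robot, y to its left, z up, the work surface at z = 0. Lengths are in m, angles in rad, forces in N, time in s.
With the tool pointing down it reaches from about 0.275 to 0.825 m from the base axis. Payload 4.9 kg.
Tool frame: the origin (TCP) lies at the centre of the arm's flange, where the gripper is bolted on; the fingertips stand ctrl.finger_overhang ahead of it and the grasp point (between the pads) lies 155 mm ahead of it (ctrl.finger_overhang is the distance from the TCP to the fingertips, in m); x points along the fingers, y is the direction in which the jaws open and shut, and the axes are right-handed (so a half turn about x gives the same grasp; the last joint's range is limited). The gripper opens to 85 mm and grips with 20 to 120 N. Pads are 22 mm wide; open, the fingers measure 114 mm over their backs; the gripper's body (76 mm by 85 mm) begins 54 mm behind the grasp point. The pads swing forward as they close: fully open they stand 13 mm farther back than shut.
Start: joints at [-1.337, 0.326, -0.193, 1.052, 0, 1.437], TCP at [0.198, -0.513, 0.405] pointing down, gripper open.
Joint ranges: [-2.65, 2.65], [-0.97, 1.79], [-1.3, 1.35], [-1.93, 2.1], [-1.47, 1.37], [-3.14, 3.14]. Speed limits (rad/s): [2.57, 2.57, 3.14, 3.14, 3.14, 3.14].

### API

Orientations are given as a unit quaternion [x, y, z, w].
In Python, from station import ctrl, claw, imaging, ticket, outline_of, place_of gives the robot as it stands. Calls block until the motion is done:
- ctrl.movep(position, orientation): joint-space move of the TCP to a pose.
- ctrl.movel(position, ori=None, vel=0.15, force_limit=None): straight line of the TCP; ori=None keeps the orientation; vel is the mean speed in m/s. With force_limit (N) it stops when the force on the tool has changed by that much, and returns True; else False.
- ctrl.movej(angles): joint-space move.
- claw.set_gripper(opening, squeeze=None): opening from 0.0 (shut) to 1.0 (fully open); squeeze is the grip in N (None keeps the last); returns when the fingers have stopped.
- ctrl.sleep(seconds).
- ctrl.inverse_kinematics(position, orientation): joint angles nearest the present ones, or None.
- imaging.capture(name): name is "scene" or "top" or "wrist"; returns the picture (420x560x3 uint8, red, green, blue); there is no depth.
- imaging.camera_info(name): a dict with "vfov" (degrees; the focal length in pixels is half the picture's height over the tangent of half this angle, whatever the lens; pixels are square), "cx", "cy" (the principal point, pixels), "k1" (the pictures are not rectified: a ray, as slopes to the right and down, at radius r is drawn at 1 + k1 r^2 times it, then the intrinsics apply), "origin" and "attitude" of the camera in the world; the wrist camera has in their place "mount" (4x4, takes a point from camera to tool coordinates, whose origin is the TCP and whose axes are the tool frame's). Camera axes: x right, y down, z forward; pixel columns grow to the right and rows downward; lengths in m; the calibration is good to about 2 mm. A picture is of the moment at which its call begins: read the wrist's pose just before it. camera_info takes no time and is no camera call.
A pose or a line that the arm cannot do raises ctrl.PlanningError and nothing moves.
- ticket.job_done(): hands the job in, once; it reports no verdict.
Trained networks look in the newest picture that a camera, given by its name, has taken for a name from the list of things; names that differ only in an ending like _2 or _b are one class to them, and where a whole thing is asked for, a point or a joint stands for the part that bears it (a point fixed in the world has none). Each returns a list of dicts, best first, with "confidence" (0 to 1); they miss things now and then, are a little off and sometimes report something else, mostly with a low value. They report only what shows in the picture. A call takes as long as a camera call. They do not tell look-alikes from the thing itself.
- outline_of(camera, query): "pixels" (420x560 bool, what is visible of it) and "box" ([left, top, right, bottom] in pixels, round what is visible of it).
- place_of(camera, query): "at" ([column, row] in pixels: a listed point, or the origin of a listed thing).
Readings, each from a call of its own:
- ctrl.get_t(): time.
- ctrl.get_joint_positions(): joint angles.
- ctrl.get_joint_velocities(): joint speeds.
- ctrl.get_joint_efforts(): joint torques, N m.
- ctrl.get_tcp_pos(): TCP position.
- ctrl.get_tool_rot(): TCP orientation.
- ctrl.get_force(): force on the tool from outside, world axes, zero at the start.
- ctrl.get_ft_torque(): the same for the moment, N m.
- ctrl.get_opening(): opening from 0.0 (shut) to 1.0 (fully open).
Only numpy, scipy, OpenCV 4.12 (cv2) and the standard library are available. Lean on these libraries where they do the work, as an engineer would, in place of code of your own. Each camera call takes 0.05 s, during which the arm holds its last target.

### The job

I am about to pour lime juice through the strainer, and the open drawer is in my way: first push the cabinet's drawer fully home until it clicks into its detent. Then take the strainer by its wooden handle, carry it over the things on the ledge and hold it level just above the empty pitcher, its underside about 2 cm above the rim, centred on the mouth, with its handle lined up above the pitcher's handle. Never touch the pitcher with the strainer, leave the pitcher and everything else where they stand, and finish while still holding the strainer there, hovering.

Things in the scene. Friction and masses are not known exactly. Their poses are not given: they have to be found in the camera images.
- cabinet: Low dark wooden cabinet, fixed to the ledge, 200 deep (x) x 220 wide (y) x 100 high, with one drawer. Origin: centre of its underside. Its front looks along its own -x, towards the robot. Two jars stand on its rear half, up to 195 above the ledge.
- drawer (a joint): How far the drawer is open, in m: 0 = fully home against its stop, up to 0.13. It slides along the cabinet's x axis; pushing it along the cabinet's +x closes it. It stays where it is left (about 1 N to slide) except near the end: 14 mm before home a sprung detent takes a push of about 5 N, and from about 5 mm before home it draws the drawer home by itself and keeps it there.
- drawer_front (a point): Centre of the outer face of the pale wooden drawer front, 50 above the ledge; moves with the drawer; axes as the cabinet's. The front is 206 wide and reaches from 12 to 88 above the ledge. A brass edge pull, 90 wide and 12 high, stands 10 proud of the face (towards -x), centred 78 above the ledge.
- strainer: Small steel strainer bowl with a straight wooden handle, loose, 0.11 to 0.18 kg, standing upright on its flat underside. Bowl 64 across at the bottom, 86 at the rim, 36 high. Origin: centre of its underside. The handle sticks out along its own -x: level, 14 wide and 14 high, centred 34 above the underside, from 42 to 152 from the bowl's axis. Opposite, along +x, a small wire rest reaches to 62 from the axis.
- strainer_under (a point): Centre of the strainer's flat underside (its lowest point), axes as strainer.
- strainer_grip (a point): Point on the middle line of the strainer's handle, 88 from the bowl's axis along -x and 34 above the underside, a good place to grip, across the handle.
- pitcher: Empty blue ceramic pitcher, loose, 160 high, 116 across at the belly, standing upright. Origin: centre of its underside. Its handle sticks out along its own -x, to 101 from the axis, and is at most 139 above the ledge; its small spout points along +x, to 72 from the axis and below the rim.
- pitcher_rim (a point): Centre of the pitcher's mouth in the plane of its rim, 160 above the ledge; mouth 100 across inside, 110 outside; axes as pitcher.
- jar_a: Amber glass jar with steel cap, 48 across, 85 high, standing on the cabinet; leave alone. Origin: centre of its underside.
- jar_b: Green glass jar with steel cap, 48 across, 95 high, standing on the cabinet; leave alone. Origin: centre of its underside.
- lid: Yellow silicone lid, 120 across, with a small knob, 26 high in all, lying at the right; leave alone. Origin: centre of its underside.
- reamer: Wooden citrus reamer, 137 long, 44 across, lying at the left; leave alone. Origin: under the middle, on the ledge.
Not all that is in view belongs to the job. Of the things shaped like the strainer, the steel one is meant.

How it is judged:
By the outcome, as a careful person would: the job done as asked, in the order asked, and still so for the second after the job is handed in, while the arm keeps its last pose, push and grip.
It also fails if it takes over 64 s, if anything falls off the work surface, if the arm or the gripper's body presses on something with over 40 N, if the wrist force passes 120 N, or if a joint passes its speed limit or range.

## Working session

There is one attempt and no reset: what is moved stays moved. The work goes in short steps, each a Python script; the robot and the scene stay as the last script left them, time stands still between calls to the robot, and variables do not carry over. Pictures are saved under pics/ and viewed, and the job is handed in when it is done.

```bash
ls; mkdir -p pics; python3 - <<'E'
from station import ctrl, claw, imaging, ticket, outline_of, place_of
import cv2
for n in ("scene","top","wrist"):
    im=imaging.capture(n); cv2.imwrite(f"pics/{n}0.png",im[:,:,::-1]); print(n,imaging.camera_info(n))
print(ctrl.get_t(),ctrl.finger_overhang,ctrl.get_tool_rot())
E
```

```text
pics
scene {'vfov': 50.55388628607436, 'cx': 269.9831089010932, 'cy': 205.04055779613813, 'k1': -0.05162256913826113, 'origin': array([1.09313238, 0.66385767, 1.29459533]), 'attitude': array([ 0.31882877,  0.89321615, -0.29781444, -0.10871836])}
top {'vfov': 52.9634276759974, 'cx': 276.3039007140994, 'cy': 209.0449802794706, 'k1': -0.04508383683346571, 'origin': array([ 0.30534157, -0.01887605,  1.51520815]), 'attitude': array([ 0.70808928, -0.70187757,  0.04807818, -0.06054691])}
wrist {'vfov': 68.9566245610147, 'cx': 276.6742838635896, 'cy': 207.18858548035365, 'k1': -0.03137091953276538, 'mount': array([[-5.79731775e-04, -3.26095904e-01,  9.45336514e-01,
         2.85844916e-02],
       [ 9.99999467e-01, -9.97138859e-04,  2.69288834e-04,
         2.72922881e-04],
       [ 8.54817788e-04,  9.45336166e-01,  3.26096308e-01,
        -8.42663817e-02],
       [ 0.00000000e+00,  0.00000000e+00,  0.00000000e+00,
         1.00000000e+00]])}
0.15 0.1734 [-0.69515255 -0.12975611  0.69521739 -0.12883735]
```

View pics/scene0.png

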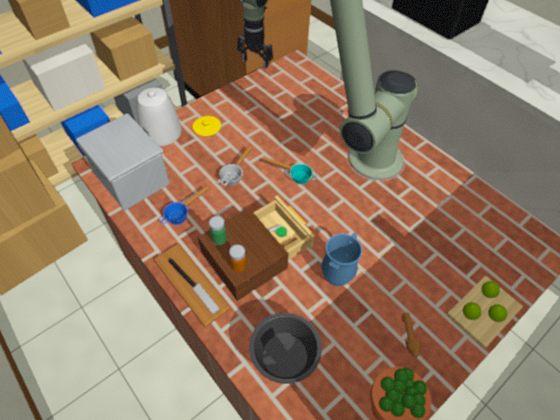

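View pics/top0.png

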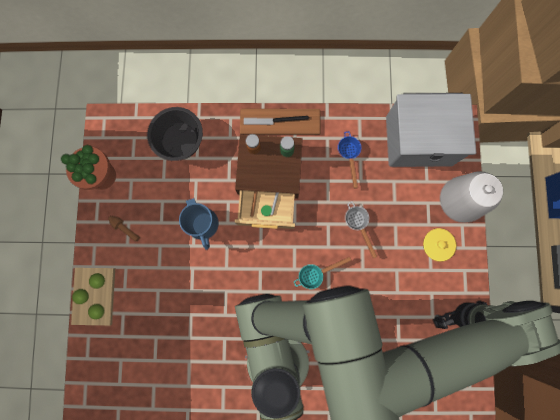

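View pics/wrist0.png

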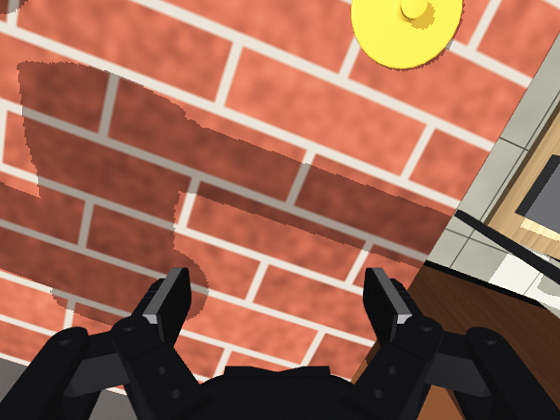

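Strainer-shaped things in the top view: steel and grey at (357,218), blue at (349,148), teal at (311,277). The steel one at (357,218) matches the description. In the scene view it's at (231,175), with blue at (175,213) and teal at (301,174). The drawer is open at (267,208) and the pitcher is at (197,221).

```bash
cat > h.py <<'E'
from station import ctrl, claw, imaging, ticket, outline_of, place_of
import numpy as np, cv2
from scipy.spatial.transform import Rotation as R
def cam(n, pose=None):
    i=imaging.camera_info(n); f=210/np.tan(np.radians(i['vfov'])/2)
    if 'mount' in i:
        p,q=pose; Rt=R.from_quat(q).as_matrix(); M=np.array(i['mount'])
        Rc=Rt@M[:3,:3]; o=np.array(p)+Rt@M[:3,3]
    else: Rc=R.from_quat(i['attitude']).as_matrix(); o=np.array(i['origin'])
    return dict(f=f,cx=i['cx'],cy=i['cy'],k1=i['k1'],R=Rc,o=o)
def proj(c,P):
    q=(np.atleast_2d(P)-c['o'])@c['R']; s=q[:,:2]/q[:,2:]
    s=s*(1+c['k1']*(s**2).sum(1,keepdims=True))
    return s*c['f']+[c['cx'],c['cy']]
def ray(c,uv):
    d=(np.array(uv,float)-[c['cx'],c['cy']])/c['f']; s=d.copy()
    for _ in range(10): s=d/(1+c['k1']*(s@s))
    return c['R']@np.array([s[0],s[1],1.])
def onz(c,uv,z):
    r=ray(c,uv); return c['o']+r*(z-c['o'][2])/r[2]
E
python3 - <<'E'
from h import *
np.set_printoptions(precision=4,suppress=True)
im={}
for n in ("top","scene"):
    im[n]=imaging.capture(n)
    c=cam(n)
    for q,z in (("drawer_front",.05),("cabinet",0),("strainer",0),("strainer_grip",.034),("pitcher_rim",.16),("pitcher",0)):
        for d in place_of(n,q)[:4]:
            if d['confidence']>.15: print(n,q,round(d['confidence'],2),np.round(d['at'],1),onz(c,d['at'],z))
t=cv2.resize(im['top'][190:270,320:400],(480,480),interpolation=2); s=cv2.resize(im['scene'][220:300,250:370],(720,480),interpolation=2)
cv2.imwrite('pics/c1.png',t[:,:,::-1]); cv2.imwrite('pics/c2.png',s[:,:,::-1])
t=cv2.resize(im['top'][120:270,170:310],(700,750)[:2],interpolation=2);cv2.imwrite('pics/c3.png',cv2.resize(t,(560,600))[:,:,::-1])
E
```

```text
top drawer_front 0.59 [262.8 222.7] [0.4836 0.055  0.05  ]
top drawer_front 0.32 [204.6 222.9] [0.4812 0.2598 0.05  ]
top cabinet 0.64 [269.7 169.2] [0.6889 0.035  0.    ]
top strainer 0.94 [354.1 216.9] [ 0.5134 -0.273   0.    ]
top strainer 0.87 [304.5 277.3] [ 0.2957 -0.0935  0.    ]
top strainer 0.87 [347.6 151. ] [ 0.7603 -0.2535  0.    ]
top strainer_grip 0.75 [331.  267.7] [ 0.3297 -0.1839  0.034 ]
top strainer_grip 0.72 [366.5 242.8] [ 0.4174 -0.3092  0.034 ]
top strainer_grip 0.58 [349.5 169. ] [ 0.6829 -0.2539  0.034 ]
top pitcher_rim 0.73 [192.9 220.5] [0.4755 0.2775 0.16  ]
top pitcher 0.87 [207.2 223.5] [0.4851 0.2597 0.    ]
scene drawer_front 0.78 [292.8 225.1] [0.4888 0.0577 0.05  ]
scene cabinet 0.76 [242.6 258.7] [0.684  0.0298 0.    ]
scene cabinet 0.17 [342.8 252. ] [0.4059 0.2236 0.    ]
scene strainer 0.96 [230.6 181.6] [ 0.5159 -0.2663  0.    ]
scene strainer 0.94 [298.7 177.4] [ 0.3016 -0.1188  0.    ]
scene strainer 0.59 [178.3 218. ] [ 0.7611 -0.2479  0.    ]
scene strainer_grip 0.78 [189.8 197.2] [ 0.6883 -0.2758  0.034 ]
scene strainer_grip 0.64 [243.5 156.6] [ 0.4177 -0.3121  0.034 ]
scene strainer_grip 0.62 [278.9 161.1] [ 0.3268 -0.2076  0.034 ]
scene strainer_grip 0.39 [343.6 250.9] [0.4189 0.2338 0.034 ]
scene pitcher_rim 0.66 [344.6 248.3] [0.4776 0.2723 0.16  ]
scene pitcher 0.91 [339.4 271.5] [0.4673 0.2694 0.    ]
```

View pics/c1.png

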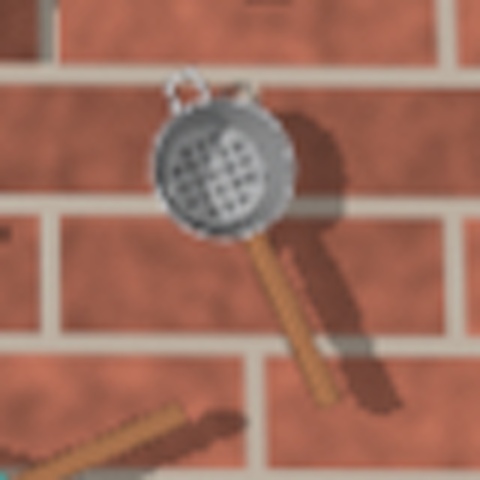

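View pics/c3.png

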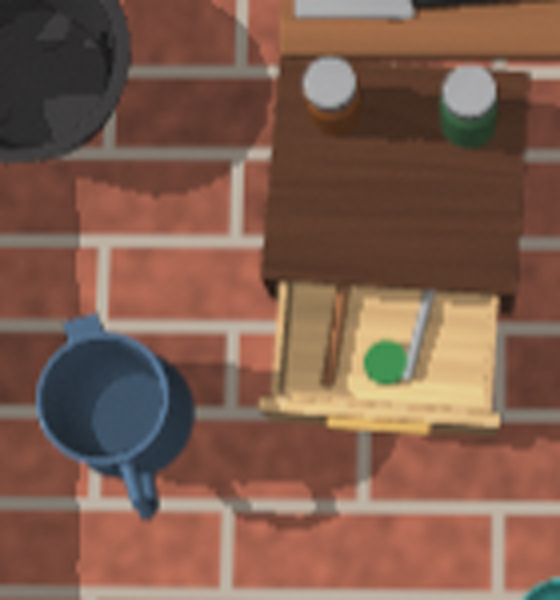

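The crop shows the steel strainer: its bowl is at top (357,218) and the wooden handle ends at (375,257). Next I'll fit the cabinet's yaw from its top corners and take a closer wrist view of the strainer on the way.

```bash
cat >> h.py <<'E'
np.set_printoptions(precision=4,suppress=True)
def down(yaw):  # tool x down, tool z along heading yaw
    z=np.array([np.cos(yaw),np.sin(yaw),0]); x=np.array([0,0,-1.]); y=np.cross(z,x)
    return R.from_matrix(np.c_[x,y,z]).as_quat()
def pose(): return np.array(ctrl.get_tcp_pos()),np.array(ctrl.get_tool_rot())
E
python3 - <<'E'
from h import *
c=cam('top')
pts={k:onz(c,(170+u/4,120+v/4),z) for k,u,v,z in [('FL',265,276,.1),('FR',516,297,.1),('RL',285,57,.1),('RR',530,72,.1),('dL',263,405,.088),('dR',500,420,.088)]}
for k,v in pts.items(): print(k,v)
yaw=0.40
p=np.array([.45,-.29,.36]); q=down(yaw); print(ctrl.inverse_kinematics(p,q))
ctrl.movep(p,q)
P=pose(); im=imaging.capture('wrist'); cv2.imwrite('pics/w1.png',im[:,:,::-1]); np.savez('w1.npz',p=P[0],q=P[1],im=im)
c=cam('wrist',P)
for qn,z in (("strainer_under",0),("strainer_grip",.034)):
    for d in place_of('wrist',qn)[:3]: print(qn,d['confidence'],d['at'],onz(c,d['at'],z))
print(ctrl.get_t(),P[0])
E
```

```text
FL [0.5932 0.1454 0.1   ]
FR [ 0.5763 -0.0697  0.1   ]
RL [0.789  0.1328 0.1   ]
RR [ 0.7762 -0.0816  0.1   ]
dL [0.4832 0.1457 0.088 ]
dR [ 0.472  -0.0567  0.088 ]
[-0.7104  0.3339 -0.3017  0.9352  0.     -1.1104]
strainer_under 0.96 [216.7, 383.5] [ 0.7612 -0.2544  0.    ]
strainer_under 0.72 [269.7, 231.9] [ 0.5096 -0.2747  0.    ]
strainer_grip 0.7 [222.2, 358.9] [ 0.6791 -0.2685  0.034 ]
strainer_grip 0.56 [265.8, 161.1] [ 0.4274 -0.3119  0.034 ]
3.175 [ 0.4499 -0.2903  0.3601]
```

View pics/w1.png

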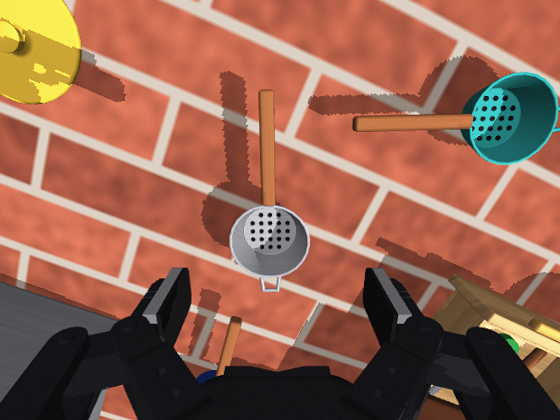

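The wrist view shows the steel strainer with its bowl at (270,240), its handle tip at (266,91) and its wire rest at (271,288). The teal one is at the right and the blue one is hidden at the bottom. I'll refine its pose by fitting the outline, and the cabinet yaw comes out at about -0.06.

```bash
cat > fit.py <<'E'
from h import *
d=np.load('w1.npz'); c=cam('wrist',(d['p'],d['q']))
im=d['im']
for uv,z in (((266,90),.041),((269,205),.041),((270,232),0),((270,241),.036),((271,289),.034)): print(uv,onz(c,uv,z))
# model overlay
def model(x,y,a):
    Rm=np.array([[np.cos(a),-np.sin(a)],[np.sin(a),np.cos(a)]])
    t=np.linspace(0,2*np.pi,40)
    L=[np.c_[.043*np.cos(t),.043*np.sin(t),0*t+.036],np.c_[.032*np.cos(t),.032*np.sin(t),0*t],np.array([[-.042,.007,.041],[-.152,.007,.041],[-.152,-.007,.041],[-.042,-.007,.041]])]
    return [np.c_[l[:,:2]@Rm.T+[x,y],l[:,2]] for l in L]
import sys
x,y,a=map(float,sys.argv[1:4])
big=cv2.resize(im,None,fx=3,fy=3,interpolation=cv2.INTER_CUBIC)
for l in model(x,y,a): cv2.polylines(big,[np.int32(proj(c,l)*3+1)],True,(0,255,0),1)
cv2.imwrite(sys.argv[4],big[240:900,600:1040,::-1][:600])
E
python3 fit.py 0.51 -0.2745 0.40 pics/f1.png
```

```text
(266, 90) [ 0.3669 -0.3362  0.041 ]
(269, 205) [ 0.4659 -0.2925  0.041 ]
(270, 232) [ 0.5096 -0.2744  0.    ]
(270, 241) [ 0.5044 -0.2757  0.036 ]
(271, 289) [ 0.5603 -0.2514  0.034 ]
```

View pics/f1.png

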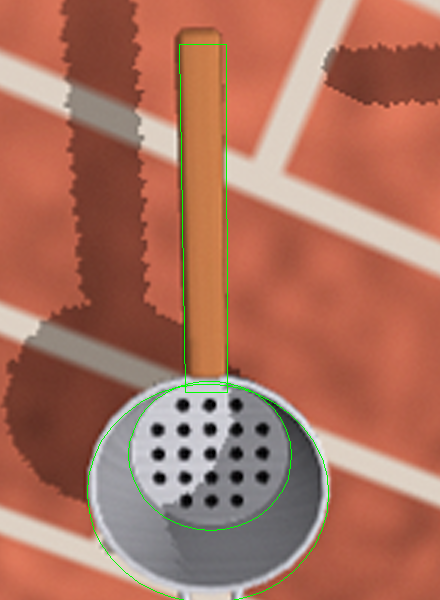

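```bash
python3 fit.py 0.5055 -0.2757 0.415 pics/f2.png >/dev/null
```

```text
(no output)
```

View pics/f2.png

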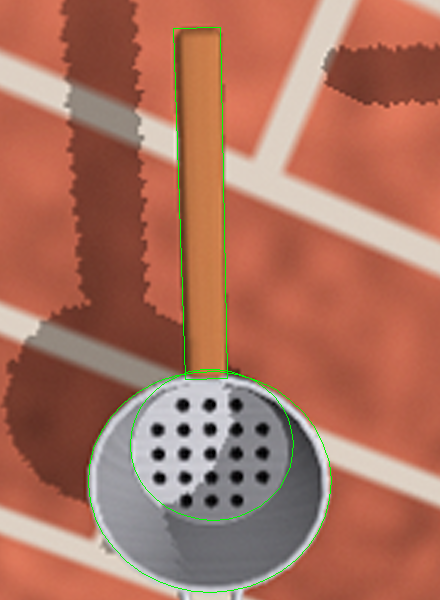

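The fit sits well on the outline: strainer at (0.505, -0.276), yaw 0.41. Now the drawer: push with shut fingers on the middle of the brass pull.

```bash
python3 - <<'E'
from h import *
a=-.064; u=np.array([np.cos(a),np.sin(a),0]); C=np.array([.684,.032,0]); q=down(a)
P=lambda s,z: C+u*s+[0,0,z]
claw.set_gripper(0.0,40)
ctrl.movep(P(-.29,.36),q)
ctrl.movel(P(-.29,.2354),vel=.15)
print(ctrl.get_t(),ctrl.get_force())
r=ctrl.movel(P(-.135,.2354),vel=.07,force_limit=15)
print(r,ctrl.get_t(),(pose()[0]-C)@u,ctrl.get_force())
if not r:
    r=ctrl.movel(P(-.09,.2354),vel=.03,force_limit=15)
    print(r,ctrl.get_t(),(pose()[0]-C)@u,ctrl.get_force())
for n in('top','scene'):
    cv2.imwrite(f'pics/{n}1.png',imaging.capture(n)[:,:,::-1])
E
```

```text
6.225 [-0.5607  0.4037 -0.3904]
True 8.3167 -0.1389627791100107 [ 0.5246  0.5988 -0.4939]
```

```bash
python3 - <<'E'
import cv2
a=cv2.imread('pics/top1.png')[120:260,200:340]; b=cv2.imread('pics/scene1.png')[180:310,190:330]
import numpy as np
cv2.imwrite('pics/d1.png',np.hstack([cv2.resize(a,(400,400)),cv2.resize(b,(400,400))]))
E
```

```text
(no output)
```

View pics/d1.png

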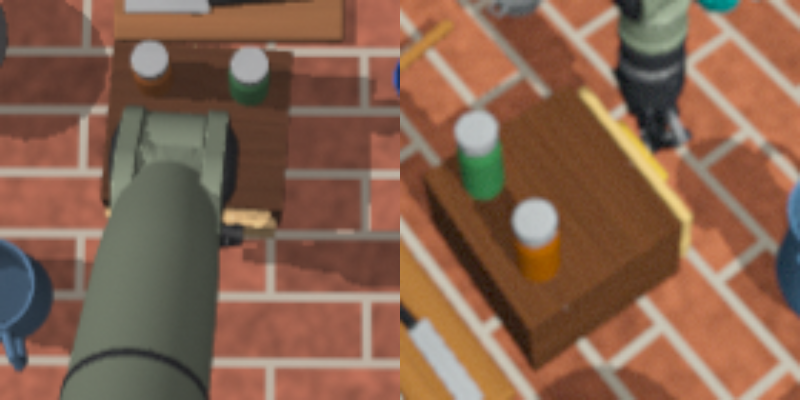

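The drawer front is nearly flush with the cabinet, at (640,170) in the right-hand panel. I'll push on slowly to tell detent from stop.

```bash
python3 - <<'E'
from h import *
a=-.064; u=np.array([np.cos(a),np.sin(a),0]); C=np.array([.684,.032,0])
p0=pose()[0]
for k in range(3):
    p,_=pose()
    r=ctrl.movel(p+u*.02,vel=.025,force_limit=20)
    print(r,ctrl.get_t(),(pose()[0]-p0)@u,ctrl.get_force())
    if r: break
E
```

```text
True 9.15 0.015385876905583917 [-0.1012 -0.8596  0.1503]
```

```bash
python3 - <<'E'
from h import *
a=-.064; u=np.array([np.cos(a),np.sin(a),0]); C=np.array([.684,.032,0])
p0=pose()[0]
r=ctrl.movel(p0+u*.015,vel=.02,force_limit=20)
print(r,ctrl.get_t(),(pose()[0]-p0)@u,ctrl.get_force())
p=pose()[0]
ctrl.movel(p-u*.08,vel=.15)
ctrl.movel(p-u*.08+[0,0,.15],vel=.2)
# view the drawer and the pitcher
claw.set_gripper(1.0)
ctrl.movep([.40,.22,.42],down(.4))
P=pose(); im=imaging.capture('wrist'); cv2.imwrite('pics/w2.png',im[:,:,::-1]); np.savez('w2.npz',p=P[0],q=P[1],im=im)
c=cam('wrist',P)
for qn,z in (("drawer_front",.05),("pitcher_rim",.16)):
    for d in place_of('wrist',qn)[:2]: print(qn,d['confidence'],d['at'],onz(c,d['at'],z))
for n in('top','scene'):
    cv2.imwrite(f'pics/{n}2.png',imaging.capture(n)[:,:,::-1])
print(ctrl.get_t())
a=cv2.imread('pics/top2.png')[120:260,200:340]; b=cv2.imread('pics/scene2.png')[180:310,190:330]
cv2.imwrite('pics/d2.png',np.hstack([cv2.resize(a,(400,400)),cv2.resize(b,(400,400))]))
E
```

```text
True 9.6 0.001838015574767938 [ 0.3523 -0.4913  0.784 ]
drawer_front 0.91 [93.7, 253.7] [0.5786 0.0432 0.05  ]
pitcher_rim 0.78 [295.6, 309.3] [0.4804 0.2713 0.16  ]
13.0167
```

View pics/d2.png

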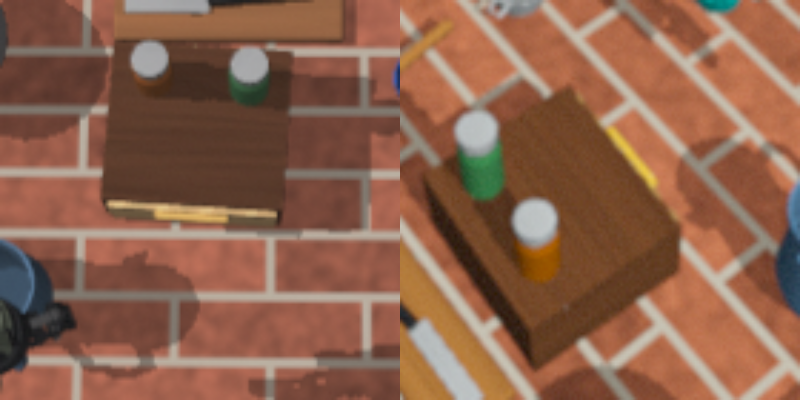

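View pics/w2.png

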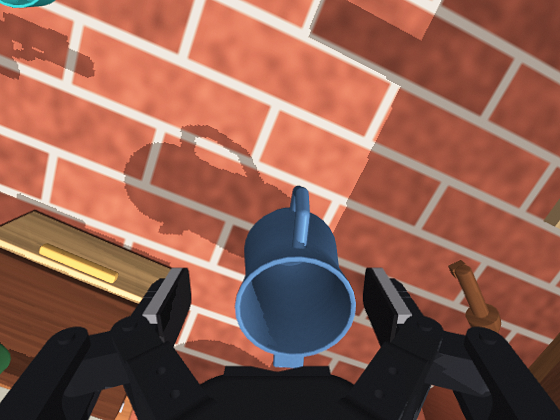

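The drawer front is now flush inside the cabinet, with only the pull protruding at left (632,157). In the wrist view the pitcher's rim is centred near (296,306), its handle runs from (300,190) to (303,245) and its spout is at (287,358). I'll fit its pose next.

```bash
cat > fit2.py <<'E'
from h import *
import sys
f=sys.argv[1]; d=np.load(f); c=cam('wrist',(d['p'],d['q'])); im=d['im']
x,y,a=map(float,sys.argv[2:5])
Rm=np.array([[np.cos(a),-np.sin(a)],[np.sin(a),np.cos(a)]])
t=np.linspace(0,2*np.pi,60)
L=[np.c_[r*np.cos(t),r*np.sin(t),0*t+.16] for r in(.055,.05)]
L+=[np.array([[-.055,0,.137],[-.101,0,.12]]),np.array([[0.05,0,.15],[.072,0,.15]])]
k=4
big=cv2.resize(im,None,fx=k,fy=k,interpolation=cv2.INTER_CUBIC)
for l in L:
    w=np.c_[l[:,:2]@Rm.T+[x,y],l[:,2]]; cv2.polylines(big,[np.int32(proj(c,w)*k+k/2-.5)],len(l)>5,(255,255,0),1)
cv2.imwrite(sys.argv[5],cv2.resize(big[170*k:380*k,210*k:380*k,::-1],(486,600),interpolation=cv2.INTER_AREA))
E
python3 fit2.py w2.npz .480 .2715 .36 pics/g1.png
```

```text
(no output)
```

View pics/g1.png

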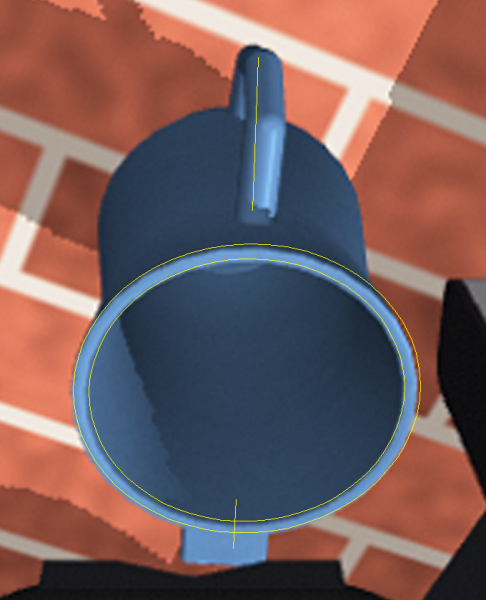

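```bash
python3 fit2.py w2.npz .480 .272 .325 pics/g2.png
```

```text
(no output)
```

View pics/g2.png

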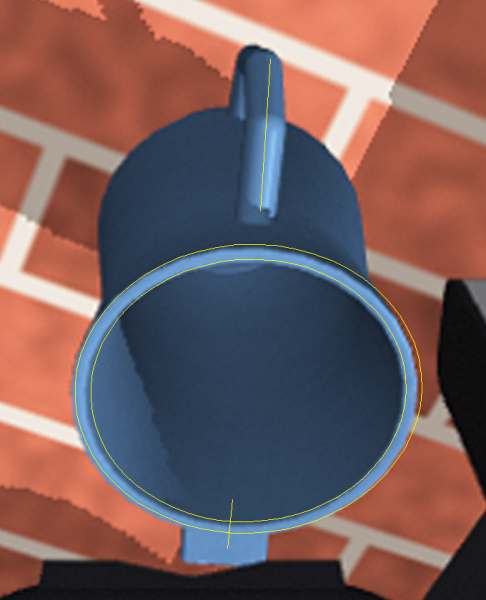

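Pitcher rim at (0.480, 0.271), yaw about 0.335. Next I grasp the strainer.

```bash
python3 - <<'E'
from h import *
a=.41; u=np.array([np.cos(a),np.sin(a),0]); g=np.array([.505,-.2757,0])-.088*u; q=down(a)
claw.set_gripper(.6)
ctrl.movel(np.array(pose()[0])+[-.02,-.05,0],vel=.2)
ctrl.movep(g+[0,0,.36],q)
im=imaging.capture('wrist'); cv2.imwrite('pics/w3.png',im[:,:,::-1])
ctrl.movel(g+[0,0,.25],vel=.2)
r=ctrl.movel(g+[0,0,.189],vel=.08,force_limit=10); print(r,pose()[0])
f0=np.array(ctrl.get_force())
claw.set_gripper(0,100); print(ctrl.get_opening(),ctrl.get_t(),ctrl.get_force())
P=pose(); im=imaging.capture('wrist'); cv2.imwrite('pics/w4.png',im[:,:,::-1])
p=P[0]
ctrl.movel(p+[0,0,.03],vel=.05); print(ctrl.get_opening(),np.array(ctrl.get_force())-f0)
P=pose();im=imaging.capture('wrist'); cv2.imwrite('pics/w5.png',im[:,:,::-1])
np.savez('w5.npz',p=P[0],q=P[1],im=im)
print(P[0],ctrl.get_t())
E
```

```text
False [ 0.4245 -0.311   0.1894]
0.14262712861715812 17.7333 [-1.3617  0.2207  2.7441]
0.14463870142696467 [ 0.7863  1.2081 -1.6753]
[ 0.4243 -0.3109  0.2194] 18.5917
```

View pics/w5.png

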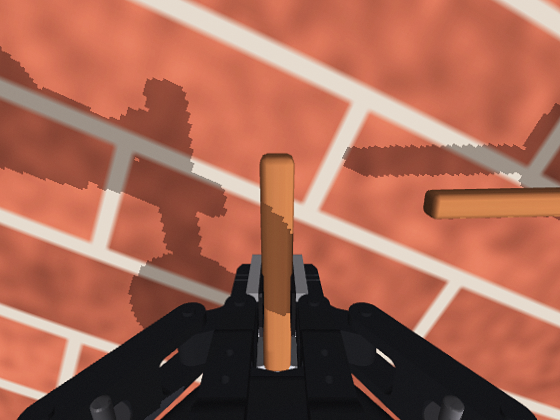

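The handle is held squarely between the pads, with its tip at (277,155); the bowl is hidden behind the gripper. I'll lift, carry and stop high above the pitcher to check before lowering.

```bash
python3 - <<'E'
from h import *
d=np.load('w5.npz'); c=cam('wrist',(d['p'],d['q'])); Rt=R.from_quat(d['q']).as_matrix()
W=lambda t: d['p']+Rt@np.array(t)
print('exp tip top',proj(c,[W([.148,0,-.064]),W([.148,0,-.02])]))
p=d['p']
b=.335; v=np.array([np.cos(b),np.sin(b),0]); T=np.array([.480,.2708,0])-.088*v
ctrl.movel(p+[0,0,.21],vel=.2)
m=(p+T)/2; 
ctrl.movel([T[0]-.02,T[1],p[2]+.21],ori=down(b),vel=.25)
ctrl.movel([T[0],T[1],p[2]+.21],vel=.1)
ctrl.sleep(.3)
P=pose(); print(P[0],R.from_quat(P[1]).as_matrix(),ctrl.get_opening(),ctrl.get_t())
for n in('wrist','top','scene'):
    im=imaging.capture(n); cv2.imwrite(f'pics/{n}6.png',im[:,:,::-1])
    if n=='wrist': np.savez('w6.npz',p=P[0],q=P[1],im=im)
s=cv2.imread('pics/scene6.png')[140:290,260:410]; t=cv2.imread('pics/top6.png')[170:280,150:260]
cv2.imwrite('pics/s6.png',np.hstack([cv2.resize(s,(400,400),interpolation=2),cv2.resize(t,(400,400),interpolation=2)]))
E
```

```text
exp tip top [[277.6205 155.5783]
 [277.6053 256.2281]]
[0.3966 0.2419 0.4294] [[-0.0002 -0.3289  0.9444]
 [-0.      0.9444  0.3289]
 [-1.      0.     -0.0002]] 0.14360641102691815 22.8083
```

View pics/s6.png

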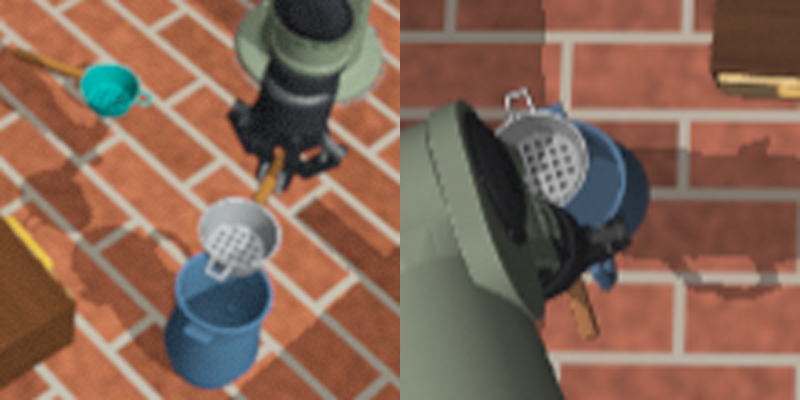

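View pics/wrist6.png

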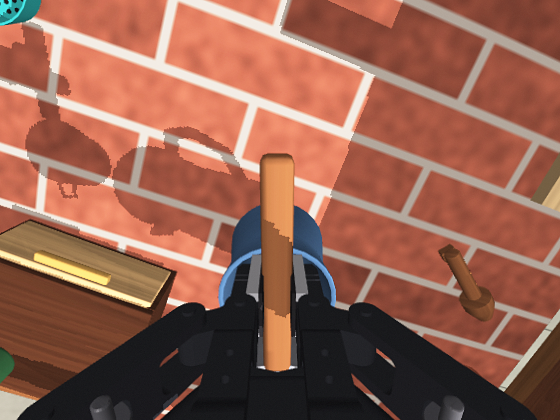

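The strainer is level above the pitcher, and the pitcher's handle is hidden behind the strainer's in the wrist view. The handle tip is where predicted, so there's no slip or droop. I'll lower it and overlay the expected outlines.

```bash
python3 - <<'E'
from h import *
p=pose()[0]
ctrl.movel([p[0],p[1],.3699],vel=.05,force_limit=8)
ctrl.sleep(.4)
P=pose(); print(P[0],ctrl.get_opening(),ctrl.get_force(),ctrl.get_t())
b=.335; Rm=np.array([[np.cos(b),-np.sin(b)],[np.sin(b),np.cos(b)]]); t=np.linspace(0,2*np.pi,50)
o=[]
z0=P[0][2]-.1894; ctr=P[0][:2]+.088*Rm[:,0]; print(ctr,z0)
for n,(x0,y0) in (('scene',(270,190)),('top',(160,170))):
    im=imaging.capture(n); c=cam(n); k=5
    cv2.imwrite(f'pics/{n}7.png',im[:,:,::-1])
    for qn,z in (("strainer_under",z0),("pitcher_rim",.16)):
        for d in place_of(n,qn)[:3]: print(n,qn,d['confidence'],d['at'],onz(c,d['at'],z))
    big=cv2.resize(im,None,fx=k,fy=k,interpolation=2)
    for ce,r,z,col in ((ctr,.043,z0+.036,(0,255,0)),(ctr,.032,z0,(0,255,0)),((.480,.2708),.055,.16,(255,255,0))):
        w=np.c_[ce[0]+r*np.cos(t),ce[1]+r*np.sin(t),0*t+z]; cv2.polylines(big,[np.int32(proj(c,w)*k+2)],True,col,1)
    o.append(cv2.resize(big[y0*k:(y0+100)*k,x0*k:(x0+100)*k],(400,400)))
cv2.imwrite('pics/o7.png',np.hstack(o)[:,:,::-1])
im=imaging.capture('wrist'); cv2.imwrite('pics/w7.png',im[:,:,::-1])
E
```

```text
[0.3967 0.2419 0.37  ] 0.13739861608288467 [-0.3272  0.263  -0.9166] 24.7
[0.4798 0.2709] 0.1805892966188789
scene strainer_under 0.89 [179.2, 216.0] [ 0.8012 -0.1254  0.1806]
scene strainer_under 0.82 [302.5, 177.5] [ 0.4026 -0.0014  0.1806]
scene strainer_under 0.68 [345.9, 243.4] [0.4737 0.2699 0.1806]
scene pitcher_rim 0.92 [343.6, 249.9] [0.4838 0.2744 0.16  ]
top strainer_under 0.81 [196.9, 213.5] [0.4957 0.2609 0.1806]
top strainer_under 0.79 [348.3, 149.6] [ 0.7108 -0.2279  0.1806]
top strainer_under 0.74 [305.4, 274.1] [ 0.3068 -0.0874  0.1806]
top pitcher_rim 0.84 [193.4, 218.6] [0.4818 0.2761 0.16  ]
```

View pics/o7.png

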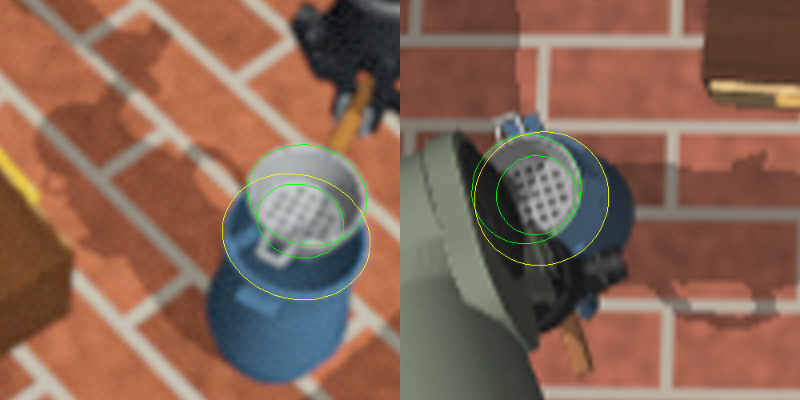

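View pics/w7.png

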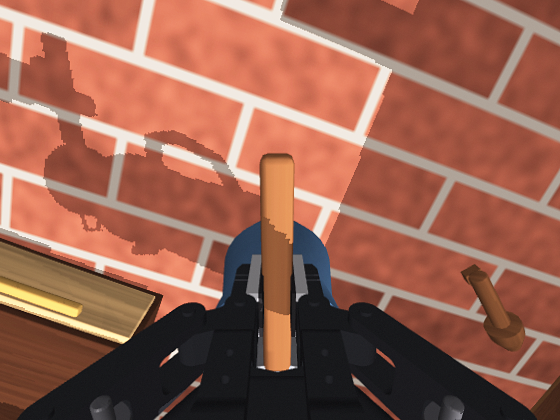

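View pics/scene7.png

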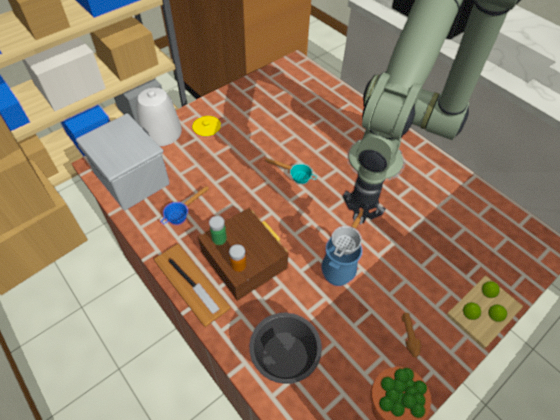

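In the scene panel the predicted circles sit on the real strainer, and the top panel roughly agrees. I'll check the rim estimate against the earlier, unobstructed fixed-camera pictures.

```bash
python3 - <<'E'
from h import *
t=np.linspace(0,2*np.pi,60); o=[]
for f,n,(x0,y0) in (('scene0','scene',(310,220)),('top0','top',(165,185)),('scene7','scene',(310,205)),('top7','top',(165,175))):
    im=cv2.imread(f'pics/{f}.png'); c=cam(n); k=6
    big=cv2.resize(im,None,fx=k,fy=k,interpolation=cv2.INTER_CUBIC)
    L=[((.480,.2708),r,.16,(0,255,255)) for r in (.055,.05)]
    if f[-1]=='7': L=[((.4798,.2709),.043,.2166,(0,255,0)),((.4798,.2709),.032,.1806,(0,255,0))]
    for ce,r,z,col in L:
        w=np.c_[ce[0]+r*np.cos(t),ce[1]+r*np.sin(t),0*t+z]; cv2.polylines(big,[np.int32(proj(c,w)*k+2.5)],True,col,1)
    o.append(cv2.resize(big[y0*k:(y0+60)*k,x0*k:(x0+70)*k],(350,300)))
cv2.imwrite('pics/o8.png',np.vstack([np.hstack(o[:2]),np.hstack(o[2:])]))
E
```

```text
(no output)
```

View pics/o8.png

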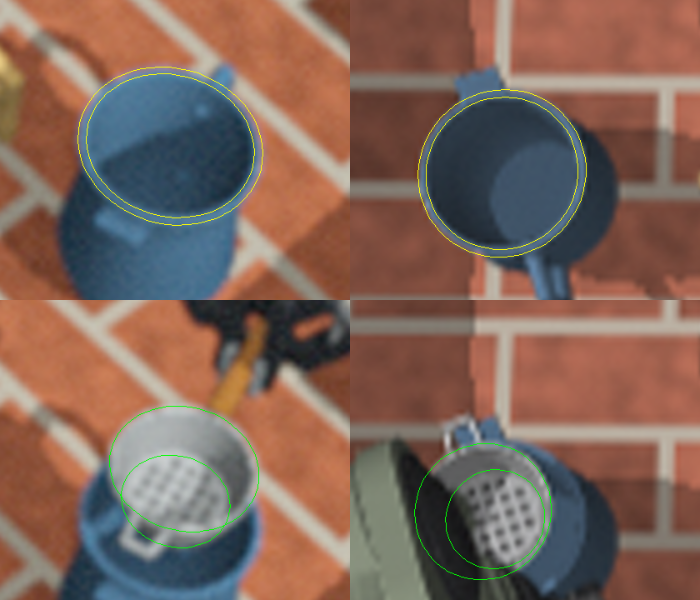

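All four overlays agree to about a millimetre or two, so I'm handing it in.

```bash
python3 - <<'E'
from h import *
print(pose()[0],ctrl.get_opening(),ctrl.get_t()); ticket.job_done()
E
```

```text
[0.3967 0.2419 0.3699] 0.14217892467858323 25.05
the job is handed in; nothing more can be done
```

The drawer is closed and the steel strainer is held level, hovering over the pitcher. I handed the job in at 25.1 s, and no verdict is reported.

- **Drawer:** I pushed the brass pull with shut fingers. The first push stopped about 15 mm short of home, around where the detent starts. A slower push took it home against the stop, and one more push moved it less than 2 mm. Pictures taken afterwards show the front flush with the cabinet.
- **Strainer:** I gripped it across the wooden handle and saw no slip or droop. It is at (0.480, 0.271), which is within about 1 mm of the pitcher's mouth centre as fitted.
- **Height:** By the arm's pose, its underside is about 2.05 cm above the rim.
- **Handles:** They line up to within about 0.02 rad, judged from the wrist picture taken before the carry.
- **Checks:** Outlines overlaid on the scene and top pictures agreed to 1–2 mm. Single network readings scattered more, up to about 18 mm for the half-hidden strainer in the top view, so I relied on the outlines. The last reading before hand-in showed the force on the tool near zero. I saw nothing else moved in the scene view, but I did not measure the other objects.

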